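# Clear the tilting drill table and hold it at the bevel mark

### The job

Lift the loose V-block jig plate off the two pins of the tilting drill table and lay it flat on the cork mat without dropping it. Then take the table's hinged leaf by its steel bar handle, swing it up until its black pointer stands on the white line of the red index clip, and finish while still holding the leaf there by the handle, so that I can tighten the wing nuts; do not let the leaf fall, do not shift the clip, and leave the clock, the bin of weights, the glue bottle and the screwdriver alone.

Things in the scene. Friction and masses are not known exactly. Their poses are not given: they have to be found in the camera images.
- tilt_table: tilting drill table fixed to the bench: plywood base 236 x 225 mm, leaf on pivot bolts between two upright aluminium quadrant cheeks (outer faces 123 mm either side, 225 mm tall). Origin: on the bench under its middle. x axis parallel to the pivot axis, y level, from handle towards pivot, z up. Degree strokes, pointer and red clip are on the +x cheek. Turned up to 0.25 rad either way
- pivot (a point): the middle of the leaf's pivot axis (the axis runs along the x axis of tilt_table): 110 mm along +y from the tilt_table origin, 50 mm above the bench; fixed
- tilt (a joint): leaf angle, rad: 0 = level, resting on the base (the start, jig plate on it); grows as the handle side swings up; stop at 1.13. Leaf 228 (x) x 232 x 15 mm, its mid-plane through the pivot axis, its free edge 220 mm from it. With handle about 0.7 kg; the hinge is nearly frictionless: the leaf falls back if let go
- leaf: the hinged leaf of the table with pins, bar handle, pointer and wing nuts; origin: middle of the pivot axis; axes those of tilt_table turned with the leaf (y from handle to pivot)
- handle (a point): round steel bar handle on the leaf's free edge, 12 mm thick, 130 mm long, parallel to the pivot axis; the point is the middle of the bar, 262 mm from the pivot axis, in the leaf's mid-plane (50 mm above the bench when level). Its axes are tilt_table's, turned with the leaf. 36 mm gap between bar and leaf edge; posts 60 mm either side of the middle
- pointer (a point): tip of the black pointer that sits under the front wing nut and turns with the leaf: 194 mm from the pivot axis, at x = 126 mm in tilt_table, on the leaf's mid-plane
- mark (a joint): angle of the red index clip on the rim of the front quadrant, in rad, measured like tilt: the leaf is at the mark when tilt equals mark. Between 0.42 and 0.87; stiff, stays where it is
- mark_line (a point): point on the white line of the red clip (14 mm wide) where the pointer's tip must come: 194 mm from the pivot axis, at x = 126 mm in tilt_table; pointer and mark_line coincide when the angle is right
- jig: loose wooden jig plate 170 (x) x 130 (y) x 12 mm, 0.28 kg, with a dark V-block 70 (x) x 44 (y) x 40 mm on its middle (block top 52 mm above the underside): grip it across the 44 mm. Origin: centre of the underside. Two 10 mm holes at x = +-60 mm sit over 8 mm pins, 16 mm tall, on the leaf. Starts on the leaf, underside 57.5 mm above the bench, axes along tilt_table's
- mat: cork mat on the bench, 210 (x) x 190 (y) x 4 mm, fixed; origin: centre of its underside, on the bench; turned a little about z
- clock: bystander: half-finished chalet clock case, about 200 mm wide and 220 mm tall, loose; origin: centre of the underside
- weights: bystander: green open bin 130 x 190 x 65 mm with cone-shaped clock weights, loose; origin: centre of the underside
- glue: bystander: white glue bottle, 56 mm across and 160 mm tall, loose, standing; origin: centre of the underside
- screwdriver: bystander: screwdriver with a red handle, about 200 mm long, lying on the bench, loose; origin near its middle
Mind the look-alikes: they are no part of the job. Of the things like the jig, leave any that is orange or pink; of the rest the smaller one is meant.

How it is judged (in metres and radians):
On the way, in this order (a step that is already met when the one before it is completed fails the run):
1. the jig plate is off the pins and lies flat on the cork mat, let go (horizontal distance between jig and mat below 0.06 m and height (world z) of jig below 0.01 m and angle between jig's own z axis and vertical below 0.08 rad and linear speed of jig below 0.03 m/s and contact force between the fingers and jig below 0.1 N), for 0.2 s.
2. the leaf is swung up to the mark, held by its handle (angle between the y axis of pointer and the y axis of mark_line, either way round below 0.045 rad and contact force between the fingers and leaf_c0 above 0.8 N), for 0.3 s.
At the end, for the whole second after the job is handed in: The leaf stands still within 0.045 rad (2.6 degrees) of the red clip's line, carried by the fingers on its handle (more than 0.8 N) and by nothing else; the jig plate lies flat on the cork mat, its middle within 60 mm of the mat's middle, not touched (all of step 2 and distance between pointer and mark_line below 0.01 m and velocity of joint tilt between -0.05 and 0.05 rad/s and contact force between each of jig, clock, weights, glue, screwdriver and tilt_table below 0.1 N and horizontal distance between jig and mat below 0.06 m and height (world z) of jig below 0.01 m and angle between jig's own z axis and vertical below 0.08 rad and contact force between the fingers and jig below 0.1 N); the arm keeps its last pose, push and grip.
It fails at once if the leaf is let fall (swings down faster than 1 rad/s) (velocity of joint tilt below -1 rad/s).
It fails at once if the jig plate is dropped (moves faster than 0.7 m/s within 40 mm of the bench) (height (world z) of jig below 0.04 m and linear speed of jig above 0.7 m/s).
It fails at once if the red clip is shifted by more than 6 mm (distance of mark_line from where it was at the start of the episode above 0.006 m).
It fails at once if a bystander is moved by more than 25 mm (distance of any of clock, weights, glue, screwdriver from where it was at the start of the episode above 0.025 m).
It also fails if it takes over 56 s, if anything falls off the work surface, if the arm or the gripper's body presses on something with over 40 N, if the wrist force passes 120 N, or if a joint passes its speed limit or range.

### The arm

A 7-joint arm with a two-finger parallel gripper is mounted at the origin on the work surface. World frame = base frame: x ahead of the robot, y to its left, z up, the work surface at z = 0. Lengths are in mm, angles in rad, forces in N, time in s.
With the tool pointing down it reaches from about 400 to 850 mm from the base axis. Payload 6.9 kg.
Tool frame: the origin (TCP) lies midway between the tips of the shut fingers; the grasp point (between the pads) lies 19 mm behind it; z points along the fingers, y is the line along which they close (so a half turn about z gives the same grasp; the last joint's range is limited). The gripper opens to 85 mm and grips with 20 to 120 N. Pads are 22 mm wide; open, the fingers measure 114 mm over their backs; the gripper's body (76 mm by 85 mm) begins 54 mm behind the grasp point. The pads swing forward as they close: fully open they stand 13 mm farther back than shut.
Start: joints at [-1.046, 0.507, -0.238, 1.5, 0.126, 1.149, -0.155], TCP at [254.182, 570.967, 231.275] pointing down, gripper open.
Joint ranges: [-3.08, 3.08], [-0.24, 2.05], [-1.43, 1.35], [0, 2.5], [-1.52, 4.66], [0.17, 1.96], [-2.89, 2.89]. Speed limits (rad/s): [2.39, 2.39, 3.14, 3.14, 3.14, 3.14, 3.14].

### API

Orientations are given as a unit quaternion [x, y, z, w].
In Python, from cell import env gives the robot as it stands.
- The arm moves only by the shell command python3 -m pendant 'ROWS' [FORCE]. ROWS is JSON, a list of rows, each a list of 3 entries, a list of its own where there are three numbers: the shift along the tool's x, y, z in m, then the turn, a rotation vector about the tool's x, y, z in rad, then the closure, from -1 (fully open) to 1 (shut). A call has 1 to 20 rows; each row is the pose to reach, as a shift and turn from the pose commanded when the call began, along the tool's axes at that moment; what a row does not reach only later rows make up. A row lasts 1/8 s, in which the tool goes at most 62.5 mm and 10.7 degrees, less where a joint would pass 70% of its speed; a pose out of reach is approached as far as the arm can. A call with a gripper value outside its range is refused whole. The fingers move at their own pace and stop on an object; FORCE is the grip in N (left out, the last holds). Time passes only in rows, so rows that repeat a pose let the fingers close. It gives the time, the measured TCP pose, the force, the opening and the grip force at its end, in the units of the state.
- env.get_obs(): the state, without advancing time (a new reading comes with each control period).
- env.snapshot(name): name is "side" or "top" or "wrist"; returns a dict with "img" (420x560x3 uint8, red, green, blue), "fx", "fy", "cx", "cy" (pixels), "camera_from_world" (4x4, takes a point from world to camera coordinates); the wrist camera has in their place "T_tool_cam" (4x4, takes a point from camera to tool coordinates, whose origin is the TCP and whose axes are the flange's). Camera axes: x right, y down, z forward; pixel columns grow to the right and rows downward; lengths in mm; the calibration is good to about 2 mm. A picture is of the moment at which its call begins: read the wrist's pose just before it. There is no depth.
- env.sign_off(): hands the job in; it is judged then, once.
The state is a dict: "time_s": time; "joints": joint angles; "dq": joint speeds; "joint_torque": joint torques, N m; "position": TCP position; "tcp_rot": TCP orientation; "ft_force": force on the tool from outside, world axes, zero at the start; "torque": the same for the moment, N m; "finger_gap": opening from 0.0 (shut) to 1.0 (fully open); "finger_force": force on a finger pad.
Only numpy, scipy, OpenCV 4.12 (cv2) and the standard library are available. Lean on these libraries where they do the work, as an engineer would, in place of code of your own. Each camera call takes 0.05 s, during which the arm holds its last target. There are 200 camera calls.

## Working session

There is one attempt and no reset: what is moved stays moved. The work goes in short steps, Python scripts to look and compute and a shell command to move; the robot and the scene stay as the last step left them, time stands still between calls to the robot, and variables do not carry over. Pictures are saved under pics/ and viewed, at most 10 in all, crops included, and the job is handed in when it is done.

```bash
ls; mkdir -p pics; python3 - <<'E'
from cell import env
import cv2,pickle
o=env.get_obs();print(o)
for n in("side","top"):
    s=env.snapshot(n);pickle.dump(s,open(f"pics/{n}0.pkl","wb"))
    cv2.imwrite(f"pics/{n}0.png",s["img"][:,:,::-1]);print(n,s["fx"],s["cx"],s["cy"],s["camera_from_world"].round(3).tolist())
E
```

```text
pics
{'time_s': 0.0, 'joints': array([-1.04646825,  0.50832412, -0.23749807,  1.50115387,  0.12574171,
        1.14887183, -0.15476181]), 'dq': array([0.00113027, 0.00147951, 0.00073027, 0.00265902, 0.00175337,
       0.00087111, 0.00034895]), 'joint_torque': array([ 6.74107141e-04, -6.20600152e+01, -2.18743645e+00, -2.49660283e+01,
        1.23413370e-02,  1.19243827e-02, -1.83237984e-05]), 'position': array([254.07336892, 570.47772495, 230.43000187]), 'tcp_rot': array([ 2.07861426e-01,  9.78157885e-01, -8.70926270e-04, -1.42448638e-04]), 'ft_force': array([ 0.46147884, -0.11816499,  0.50925913]), 'torque': array([0.0084579 , 0.02487472, 0.02246845]), 'finger_force': 0.0, 'finger_gap': 0.9978144910200161}
side 414.5501430262412 273.13967356090916 214.0826682020576 [[0.712, -0.702, 0.011, -336.808], [-0.549, -0.567, -0.614, 301.964], [0.437, 0.431, -0.789, 1201.477], [0.0, 0.0, 0.0, 1.0]]
top 465.937018988138 281.764801436339 203.99219776870683 [[-0.002, -1.0, 0.006, 1.165], [-0.989, 0.001, -0.149, 514.632], [0.149, -0.006, -0.989, 1333.104], [0.0, 0.0, 0.0, 1.0]]
```

View pics/side0.png

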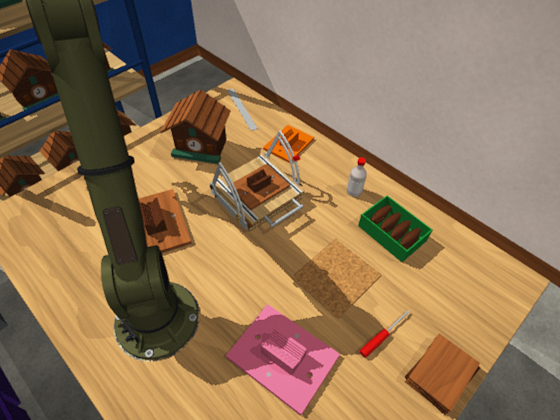

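View pics/top0.png

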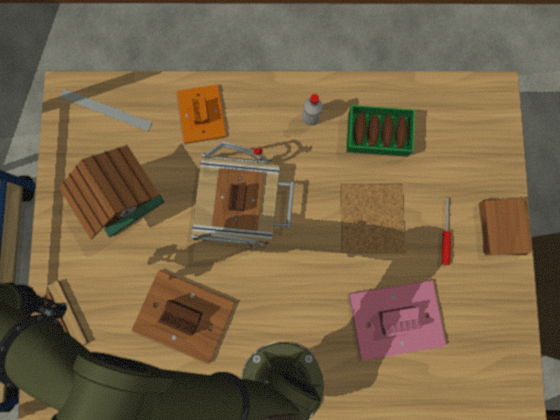

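The table is centred at about top (238,198) with its handle bar at (290,203) towards world −y, and the clip is red at (258,151). The mat is at (373,218). The brown jig on the leaf is the one to move. Next I'll zoom in and measure.

```bash
cat > h.py <<'E'
import numpy as np,cv2,pickle
from scipy.spatial.transform import Rotation as R
def load(n): return pickle.load(open(f"pics/{n}.pkl","rb"))
def ray(s,px):
    T=s["camera_from_world"] if "camera_from_world" in s else np.linalg.inv(s["T_wc"])
    d=np.array([(px[0]-s["cx"])/s["fx"],(px[1]-s["cy"])/s["fy"],1.])
    Rm=T[:3,:3];return -Rm.T@T[:3,3],Rm.T@d
def onz(s,px,z):
    o,d=ray(s,px);return o+d*(z-o[2])/d[2]
def proj(s,p):
    T=s["camera_from_world"] if "camera_from_world" in s else np.linalg.inv(s["T_wc"])
    c=T[:3,:3]@np.asarray(p,float)+T[:3,3];return np.array([s["fx"]*c[0]/c[2]+s["cx"],s["fy"]*c[1]/c[2]+s["cy"]])
def wrist(env,name):
    o=env.get_obs();s=env.snapshot("wrist")
    T=np.eye(4);T[:3,:3]=R.from_quat(o["tcp_rot"]).as_matrix();T[:3,3]=o["position"]
    s["T_wc"]=T@s["T_tool_cam"];s["obs"]=o
    pickle.dump(s,open(f"pics/{name}.pkl","wb"));cv2.imwrite(f"pics/{name}.png",s["img"][:,:,::-1]);return s
E
python3 - <<'E'
from h import *
t=load("top0");s=load("side0")
# mat by colour: print hsv samples
h=cv2.cvtColor(t["img"],cv2.COLOR_RGB2HSV)
for p in[(360,195),(385,200),(370,240),(330,150),(440,170)]:print(p,h[p[1],p[0]])
a=cv2.resize(t["img"][135:260,180:310],None,fx=4.5,fy=4.5,interpolation=cv2.INTER_CUBIC)
b=cv2.resize(s["img"][120:240,200:340],None,fx=4.5,fy=4.5,interpolation=cv2.INTER_CUBIC)
cv2.imwrite("pics/tc.png",a[:,:,::-1]);cv2.imwrite("pics/sc.png",b[:,:,::-1])
for p in[(238,197)]:print("jig",onz(t,p,110))
for n,p in dict(bar=(290,203)).items():print(n,onz(t,p,50))
for n,p in dict(mat=(373,218)).items():print(n,onz(t,p,4))
print("mat side",onz(s,(337,277),4))
E
```

```text
(360, 195) [ 17 129 148]
(385, 200) [ 17 134 145]
(370, 240) [ 17 130 102]
(330, 150) [ 18 118 164]
(440, 170) [ 17 120 163]
jig [523.80830223 122.82983739 110.        ]
bar [515.79219579 -23.78152282  50.        ]
mat [ 476.80134616 -274.36644068    4.        ]
mat side [ 477.02542701 -278.2144176     4.        ]
```

View pics/tc.png

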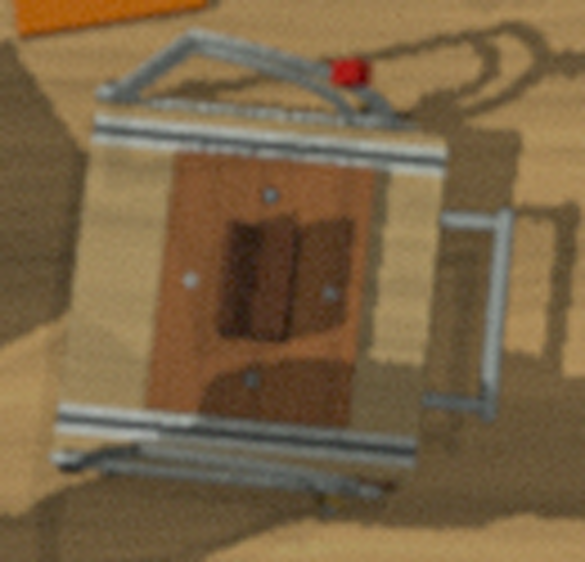

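View pics/sc.png

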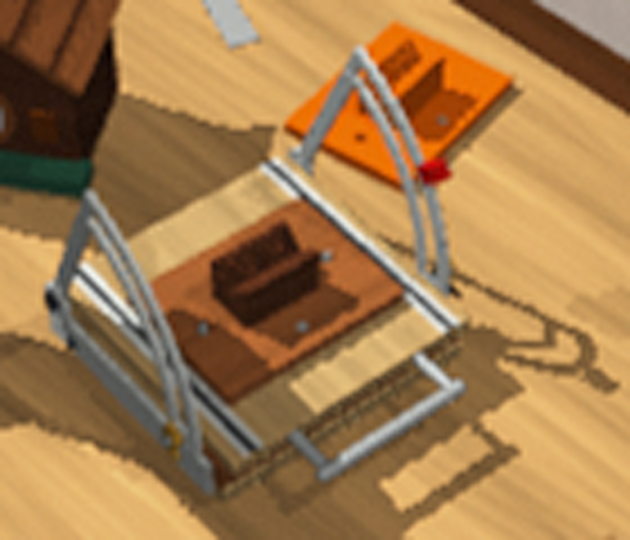

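The crops show the pins at tc (269,195) and (251,380), the handle from (505,212) to (489,412), and the red clip at tc (350,73) and sc (433,171). I'll turn these into poses.

```bash
python3 - <<'E'
from h import *
t=load("top0");s=load("side0")
f=lambda c:((c[0]+.5)/4.5-.5+180,(c[1]+.5)/4.5-.5+135)
g=lambda c:((c[0]+.5)/4.5-.5+200,(c[1]+.5)/4.5-.5+120)
a,b=[onz(t,f(c),73.5) for c in[(269,195),(251,380)]];yaw=np.arctan2(*(a-b)[[1,0]]);print("pins",a,b,np.linalg.norm(a-b),yaw,(a+b)/2)
a,b=[onz(t,f(c),56) for c in[(505,212),(489,412)]];print("bar",a,b,np.linalg.norm(a-b),np.arctan2(*(a-b)[[1,0]]),(a+b)/2)
q=[onz(t,f(c),69.5) for c in[(177,155),(377,172),(350,425),(147,405)]];print("jig",np.mean(q,0),[np.arctan2(*(q[i]-q[j])[[1,0]]) for i,j in[(0,3),(1,2)]],np.arctan2(-(q[0]-q[1])[0],(q[0]-q[1])[1]))
# side bar
a,b=[onz(s,g(c),54) for c in[(462,385),(325,470)]];print("bar side",(a+b)/2,np.arctan2(*(a-b)[[1,0]]))
# clip
def red(im,box):
    h=cv2.cvtColor(im,cv2.COLOR_RGB2HSV);m=((h[...,0]<4)|(h[...,0]>175))&(h[...,1]>190)&(h[...,2]>90)
    z=np.zeros_like(m);x0,y0,x1,y1=box;z[y0:y1,x0:x1]=m[y0:y1,x0:x1];y,x=np.nonzero(z);return (x.mean(),y.mean()),len(x)
ct,n1=red(t["img"],(245,140,270,160));cs,n2=red(s["img"],(285,145,310,170));print(ct,n1,cs,n2)
o1,d1=ray(t,ct);o2,d2=ray(s,cs)
k=np.linalg.lstsq(np.c_[d1,-d2],o2-o1,rcond=None)[0];p1=o1+k[0]*d1;p2=o2+k[1]*d2;P=(p1+p2)/2;print("clip",P,np.linalg.norm(p1-p2))
# mat
for im,sd,box in((t,"top",(335,175,412,262)),):
    bl=cv2.cvtColor(im["img"],cv2.COLOR_RGB2HSV)
c=[onz(t,p,4) for p in[(341,184),(404,184),(404,253),(341,253)]];print("mat",np.mean(c,0))
E
```

```text
pins [585.67474023 122.71923344  73.5       ] [466.11375591 132.78153362  73.5       ] 119.98366079594906 -0.08396253754375958 [525.89424807 127.75038353  73.5       ]
bar [577.86731707 -29.31496321  56.        ] [447.27442256 -18.33549994  56.        ] 131.05362531901577 -0.08387671685732531 [512.57086981 -23.82523158  56.        ]
jig [525.74983767 126.3241567   69.5       ] [np.float64(-0.09920489456355859), np.float64(-0.10056280904557087)] -0.08764433568067413
bar side [513.33274134 -25.06570866  54.        ] -0.11491338339226369
(np.float64(256.9), np.float64(150.76666666666668)) 30 (np.float64(296.0), np.float64(157.5)) 24
clip [643.39483498  67.83785535 161.43475593] 1.502810175960922
mat [ 476.44788025 -272.88630364    4.        ]
```

Table yaw is about −0.085. The jig is at (525.9, 127.7), the bar at (513, −24.5), the mat at (476.6, −273), and the mark comes out near 0.61 rad. The clip radius of 194 mm agrees with the spec. I'll add a step helper and move above the jig.

```bash
cat >> h.py <<'E'
YAW=-0.085
def tool(tilt=0,yaw=YAW):
    # tool down, tool y along table +y; tilt>0: hand leans to -y, fingers point to pivot
    Rt=R.from_euler('z',yaw)
    return Rt*R.from_euler('x',tilt)*R.from_matrix(np.array([[-1,0,0],[0,1,0],[0,0,-1.]]))
def step(p,r,o=None):
    if o is None:
        from cell import env;o=env.get_obs()
    c=R.from_quat(o["tcp_rot"])
    print("shift",(c.inv().apply(np.asarray(p)-o["position"])/1000).round(4),"turn",(c.inv()*r).as_rotvec().round(4))
E
python3 -c "
from h import *
step([254,570,310],tool());step([526,128,300],tool());step([526,128,200],tool())"
```

```text
shift [-0.0002 -0.0006 -0.0795] turn [-1.600e-03 -2.000e-04 -3.338e-01]
shift [-0.4284 -0.2938 -0.069 ] turn [-1.600e-03 -2.000e-04 -3.338e-01]
shift [-0.4284 -0.2937  0.031 ] turn [-1.600e-03 -2.000e-04 -3.338e-01]
```

```bash
python3 -m pendant '[[[0,0,-0.08],[0,0,-0.1],-1],[[0,0,-0.08],[0,0,-0.1],-1],[[-0.428,-0.294,-0.069],[0,0,-0.334],-1],[[-0.428,-0.294,-0.069],[0,0,-0.334],-1],[[-0.428,-0.294,-0.069],[0,0,-0.334],-1],[[-0.428,-0.294,-0.069],[0,0,-0.334],-1],[[-0.428,-0.294,-0.069],[0,0,-0.334],-1],[[-0.428,-0.294,-0.069],[0,0,-0.334],-1],[[-0.428,-0.294,-0.069],[0,0,-0.334],-1],[[-0.428,-0.294,-0.069],[0,0,-0.334],-1],[[-0.428,-0.294,-0.069],[0,0,-0.334],-1],[[-0.428,-0.294,-0.069],[0,0,-0.334],-1],[[-0.428,-0.294,-0.069],[0,0,-0.334],-1]]' 60
python3 - <<'E'
from h import *
from cell import env
s=wrist(env,"w1");print(s["obs"]["joints"].round(2),s["fx"],s["cx"],s["cy"])
for p in [(585.7,122.7,73.5),(466.1,132.8,73.5),(526,128,109.5)]:print(proj(s,p))
step([526,128,150],tool());step([526,128,73],tool())
E
```

```text
time_s: 1.72
position: [524.7, 130.5, 300.2]
tcp_rot: [0.041, 0.999, 0.001, -0.0]
ft_force: [-0.5, 0.0, 0.2]
finger_gap: 1.001
finger_force: 0.0
[-0.17  0.32 -0.17  1.6   0.05  1.22  1.14] 347.2230133764764 278.9260859754342 215.40760934213418
[276.36551848 234.30674605]
[276.3323135 124.6379198]
[276.35415347 189.41083188]
shift [-0.0016 -0.0027  0.1503] turn [ 0.0009 -0.0006  0.0036]
shift [-0.0017 -0.0028  0.2273] turn [ 0.0009 -0.0006  0.0036]
```

View pics/w1.png

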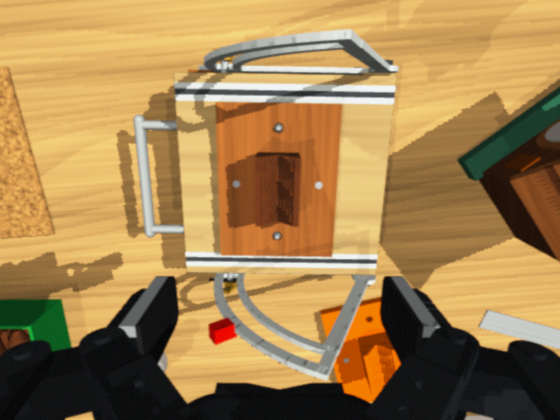

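The wrist view has the pins at (278.5,128) and (277,236), about 2 px from my prediction. The block is centred at (277,189) and the fingers straddle it. I'll shift +1.5 mm in y and descend.

```bash
python3 -m pendant '[[[-0.0025,-0.001,0.06],[0,0,0],-1],[[-0.0025,-0.001,0.12],[0,0,0],-1],[[-0.0025,-0.001,0.17],[0,0,0],-1],[[-0.0025,-0.001,0.205],[0,0,0],-1],[[-0.0025,-0.001,0.228],[0,0,0],-1],[[-0.0025,-0.001,0.228],[0,0,0],-1],[[-0.0025,-0.001,0.228],[0,0,0],1],[[-0.0025,-0.001,0.228],[0,0,0],1],[[-0.0025,-0.001,0.228],[0,0,0],1],[[-0.0025,-0.001,0.228],[0,0,0],1],[[-0.0025,-0.001,0.228],[0,0,0],1],[[-0.0025,-0.001,0.228],[0,0,0],1]]' 60
```

```text
time_s: 3.28
position: [528.7, 127.6, 73.8]
tcp_rot: [0.043, 0.999, 0.001, 0.001]
ft_force: [-1.2, 1.6, 5.9]
finger_gap: 0.51
finger_force: 60.9
```

It is gripped at 43 mm. Now I lift straight off the pins.

```bash
python3 -m pendant '[[[0,0,-0.006],[0,0,0],1],[[0,0,-0.014],[0,0,0],1],[[0,0,-0.024],[0,0,0],1],[[0,0,-0.045],[0,0,0],1],[[0,0,-0.08],[0,0,0],1],[[0,0,-0.12],[0,0,0],1],[[0,0,-0.13],[0,0,0],1],[[0,0,-0.13],[0,0,0],1]]'
python3 - <<'E'
from h import *
step([477,-273,205],tool(yaw=-0.07));step([477,-273,26],tool(yaw=-0.07))
t=load("top0")
import cv2
from cell import env
s=env.snapshot("top");cv2.imwrite("pics/t2.png",cv2.resize(s["img"][130:280,170:430],None,fx=3,fy=3)[:,:,::-1])
E
```

```text
time_s: 4.28
position: [527.9, 126.7, 202.4]
tcp_rot: [0.043, 0.999, -0.0, 0.0]
ft_force: [-0.2, -0.8, -3.3]
finger_gap: 0.508
finger_force: 61.8
shift [ 0.0167 -0.4026 -0.0025] turn [-0.0003  0.0005 -0.0151]
shift [ 0.0168 -0.4026  0.1765] turn [-0.0003  0.0005 -0.0151]
```

View pics/t2.png

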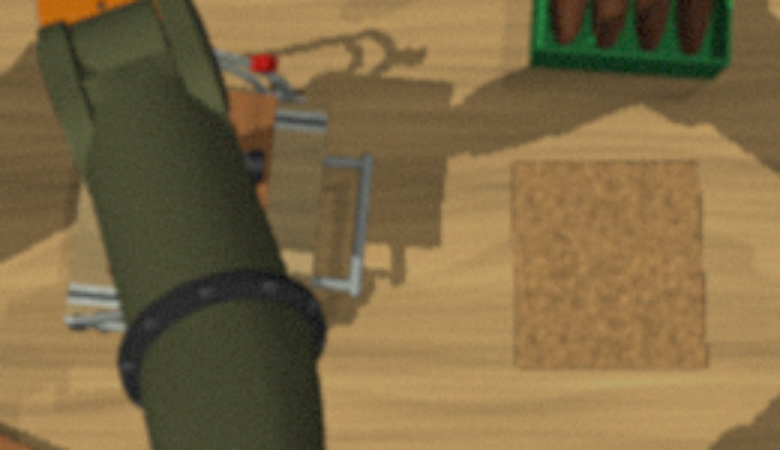

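The jig is held and the mat is clear, centred at t2 (608,264), which puts it at (477,−273). I'll carry the jig over, then lower it.

```bash
python3 -m pendant '[[[0.002,-0.03,0],[0,0,0],1],[[0.004,-0.08,0],[0,0,0],1],[[0.006,-0.13,0],[0,0,0],1],[[0.008,-0.18,0],[0,0,-0.015],1],[[0.01,-0.23,0],[0,0,-0.015],1],[[0.012,-0.28,0],[0,0,-0.015],1],[[0.014,-0.33,0],[0,0,-0.015],1],[[0.017,-0.38,0],[0,0,-0.015],1],[[0.017,-0.4025,0.02],[0,0,-0.015],1],[[0.017,-0.4025,0.06],[0,0,-0.015],1],[[0.017,-0.4025,0.1],[0,0,-0.015],1],[[0.017,-0.4025,0.135],[0,0,-0.015],1],[[0.017,-0.4025,0.155],[0,0,-0.015],1],[[0.017,-0.4025,0.165],[0,0,-0.015],1],[[0.017,-0.4025,0.172],[0,0,-0.015],1],[[0.017,-0.4025,0.177],[0,0,-0.015],1],[[0.017,-0.4025,0.177],[0,0,-0.015],1]]'
python3 -c "
from h import *
step([477,-273,20],tool(yaw=-0.07))"
```

```text
time_s: 6.45
position: [477.1, -272.6, 25.4]
tcp_rot: [0.035, 0.999, -0.0, 0.0]
ft_force: [0.4, -0.1, -2.3]
finger_gap: 0.503
finger_force: 61.8
shift [ 0.     -0.0004  0.0054] turn [-0.0002  0.0002  0.0002]
```

```bash
python3 -m pendant '[[[0,0,0.002],[0,0,0],1],[[0,0,0.004],[0,0,0],1],[[0,0,0.0055],[0,0,0],1],[[0,0,0.0055],[0,0,0],1]]'
```

```text
time_s: 6.95
position: [477.0, -272.6, 20.3]
tcp_rot: [0.035, 0.999, -0.0, 0.0]
ft_force: [-1.5, 0.5, 4.0]
finger_gap: 0.504
finger_force: 62.3
```

```bash
python3 -m pendant '[[[0,0,0],[0,0,0],0],[[0,0,0],[0,0,0],-1],[[0,0,0],[0,0,0],-1],[[0,0,0],[0,0,0],-1],[[0,0,-0.01],[0,0,0],-1],[[0,0,-0.04],[0,0,0],-1],[[0,0,-0.1],[0,0,0],-1],[[0,0,-0.16],[0,0,0],-1],[[0,0,-0.2],[0,0,0],-1],[[0,0,-0.2],[0,0,0],-1]]'
python3 - <<'E'
from h import *
from cell import env
o=env.get_obs();print(o["position"],o["joints"].round(2))
w=load("w1")
a,b=[onz(w,p,55) for p in[(139,118),(150,234)]];print("bar w1",a,b,(a+b)/2,np.arctan2(*(b-a)[[1,0]]))
h=cv2.cvtColor(w["img"],cv2.COLOR_RGB2HSV);m=((h[...,0]<5)|(h[...,0]>175))&(h[...,1]>180)&(h[...,2]>70)
y,x=np.nonzero(m[310:350,200:245]);c=(x.mean()+200,y.mean()+310);print(c,len(x))
W=onz(w,c,161.4);print("clip w1 at z161",W)
s=wrist(env,"w2");t=env.snapshot("top")
a=s["img"][:, :];b=t["img"][140:280,290:430];b=cv2.resize(b,(420,420));c=cv2.resize(w["img"][260:360,190:290],(420,420),interpolation=cv2.INTER_CUBIC)
cv2.imwrite("pics/m2.png",cv2.resize(np.hstack([a[:,:],c]),None,fx=.8,fy=.8)[:,:,::-1])
E
```

```text
time_s: 8.2
position: [478.5, -273.3, 224.0]
tcp_rot: [0.035, 0.999, -0.002, 0.003]
ft_force: [0.1, -0.0, -0.7]
finger_gap: 1.0
finger_force: 0.0
[ 478.51762583 -273.34699841  223.99928156] [ 0.53  0.39 -0.07  1.72  0.03  1.03  1.94]
bar w1 [447.77683282 -14.00763767  55.        ] [579.68285364 -27.40216789  55.        ] [513.72984323 -20.70490278  55.        ] -0.10119912079501865
(np.float64(221.67237687366168), np.float64(330.62312633832977)) 467
clip w1 at z161 [645.666321    66.52496753 161.4       ]
```

View pics/m2.png

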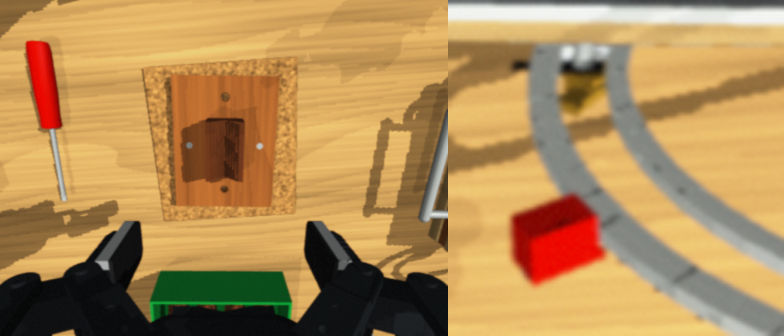

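The jig lies flat and centred on the mat, let go. Next is the handle: hand tilted 0.3 rad, opening about 34 mm, one finger into the 36 mm gap.

```bash
python3 - <<'E'
from h import *
r=tool(0.3);z=r.as_matrix()[:,2];bar=np.array([513,-23.5,50.]);print(z)
for d in(-130,-50,17):print(bar+d*z);step(bar+d*z,r)
E
```

```text
[ 0.02508898  0.29445328 -0.95533649]
[509.7384325  -61.77892673 174.19374359]
shift [-0.0181  0.2124  0.046 ] turn [-0.3004 -0.0016  0.0152]
[511.74555096 -38.22266413  97.76682446]
shift [-0.0184  0.2361  0.1224] turn [-0.3004 -0.0016  0.0152]
[513.42651267 -18.4942942   33.75927968]
shift [-0.0187  0.2559  0.1864] turn [-0.3004 -0.0016  0.0152]
```

```bash
python3 -m pendant '[[[-0.009,0.06,0],[-0.1,0,0.005],0.2],[[-0.014,0.12,0.01],[-0.2,0,0.01],0.2],[[-0.018,0.18,0.03],[-0.3,0,0.015],0.2],[[-0.018,0.212,0.046],[-0.3,0,0.015],0.2],[[-0.018,0.212,0.046],[-0.3,0,0.015],0.2],[[-0.018,0.212,0.046],[-0.3,0,0.015],0.2]]' 80
python3 - <<'E'
from h import *
from cell import env
s=wrist(env,"w3")
o=s["obs"];print(o["joints"].round(2),o["finger_gap"])
for p in [(449,-18,50),(578,-29,50),(513,-23.5,50)]:print(proj(s,p).round(1))
r=tool(.3);z=r.as_matrix()[:,2]
for d in(-50,17):step(np.array([513,-23.5,50])+d*z,r)
E
```

```text
time_s: 9.05
position: [509.3, -62.9, 173.1]
tcp_rot: [0.042, 0.988, 0.149, 0.004]
ft_force: [-0.3, -0.9, -0.7]
finger_gap: 0.404
finger_force: 0.0
[ 0.43  0.44 -0.22  1.86 -0.26  0.92  1.88] 0.403865965217193
[280.9 123. ]
[280.8 277.8]
[280.8 205. ]
shift [-0.0002  0.0018  0.0798] turn [-0.0006 -0.0025 -0.0016]
shift [-0.0004  0.0018  0.1468] turn [-0.0006 -0.0025 -0.0016]
```

View pics/w3.png

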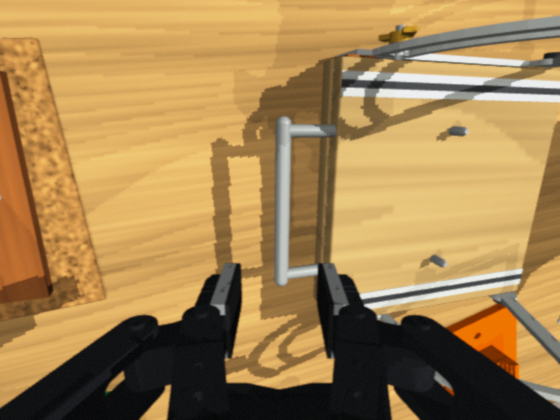

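The bar is at x≈283 px, spanning rows 118–284, and the prediction was 281. The fingers straddle it, so I approach along tool z with +3.5 mm in y.

```bash
python3 -m pendant '[[[0,0.0035,0.05],[0,0,0],0.2],[[0,0.0035,0.09],[0,0,0],0.2],[[0,0.0035,0.115],[0,0,0],0.2],[[0,0.0035,0.135],[0,0,0],0.2],[[0,0.0035,0.146],[0,0,0],0.2],[[0,0.0035,0.146],[0,0,0],0.2]]' 80
python3 -m pendant '[[[0,0,0],[0,0,0],0.6],[[0,0,0],[0,0,0],0.8],[[0,0,0],[0,0,0],1],[[0,0,0],[0,0,0],1],[[0,0,0],[0,0,0],1]]' 60
```

```text
time_s: 9.85
position: [513.3, -16.4, 35.0]
tcp_rot: [0.042, 0.988, 0.149, 0.005]
ft_force: [0.0, 0.7, -0.0]
finger_gap: 0.403
finger_force: 0.0
time_s: 10.48
position: [513.8, -18.2, 35.8]
tcp_rot: [0.043, 0.988, 0.148, 0.006]
ft_force: [-0.5, -4.9, -1.8]
finger_gap: 0.114
finger_force: 58.4
```

The bar is gripped. I'll work out the arc about the pivot in tool axes.

```bash
python3 - <<'E'
from h import *
from cell import env
o=env.get_obs();c=R.from_quat(o["tcp_rot"]);p=o["position"]
piv=np.array([535.5,238,50.]);ax=R.from_euler('z',YAW).apply([1,0,0])
for th in np.r_[.02,np.arange(.05,.66,.05)]:
    q=R.from_rotvec(-th*ax);pn=piv+q.apply(p-piv);print(round(th,2),(c.inv().apply(pn-p)/1000).round(4),(c.inv()*q*c).as_rotvec().round(3))
E
```

```text
0.02 [ 0.      0.0013 -0.005 ] [ 0.02 -0.    0.  ]
0.05 [ 0.      0.0034 -0.0124] [ 0.05 -0.    0.  ]
0.1 [ 0.      0.0074 -0.0246] [ 0.1 -0.   0. ]
0.15 [ 0.      0.012  -0.0367] [ 0.15 -0.    0.  ]
0.2 [ 0.      0.0173 -0.0484] [ 0.2 -0.   0. ]
0.25 [ 0.0001  0.0231 -0.0599] [ 0.25  -0.001  0.   ]
0.3 [ 0.0001  0.0294 -0.0711] [ 0.3   -0.001  0.   ]
0.35 [ 0.0001  0.0363 -0.082 ] [ 0.35  -0.001  0.   ]
0.4 [ 0.0001  0.0438 -0.0925] [ 0.4   -0.001  0.   ]
0.45 [ 1.000e-04  5.180e-02 -1.026e-01] [ 0.45  -0.001  0.   ]
0.5 [ 1.000e-04  6.020e-02 -1.123e-01] [ 0.5   -0.001  0.   ]
0.55 [ 0.0002  0.0692 -0.1216] [ 0.55  -0.001  0.   ]
0.6 [ 0.0002  0.0785 -0.1304] [ 0.6   -0.001  0.   ]
0.65 [ 0.0002  0.0884 -0.1387] [ 0.65  -0.001  0.   ]
```

```bash
python3 -m pendant '[[[0,0,-0.005],[0.02,0,0],1],[[0,0.0025,-0.0124],[0.05,0,0],1],[[0,0.006,-0.0246],[0.1,0,0],1],[[0,0.0105,-0.0367],[0.15,0,0],1],[[0,0.0158,-0.0484],[0.2,0,0],1],[[0,0.0158,-0.0484],[0.2,0,0],1],[[0,0.0158,-0.0484],[0.2,0,0],1]]' 60
```

```text
time_s: 11.35
position: [514.1, -15.9, 87.3]
tcp_rot: [0.042, 0.998, 0.049, 0.002]
ft_force: [1.2, -5.2, -2.1]
finger_gap: 0.114
finger_force: 60.2
```

The leaf is following and the forces are small. I'll continue to about 0.55.

```bash
cat > arc.py <<'E'
from h import *
from cell import env
import sys
o=env.get_obs();c=R.from_quat(o["tcp_rot"]);p=o["position"]
piv=np.array([535.5,238,50.]);ax=R.from_euler('z',YAW).apply([1,0,0])
for th in map(float,sys.argv[1:]):
    q=R.from_rotvec(-th*ax);pn=piv+q.apply(p-piv);print(round(th,2),(c.inv().apply(pn-p)/1000).round(4))
E
python3 arc.py .05 .1 .15 .2 .25 .3 .35
```

```text
0.05 [ 0.      0.0034 -0.0124]
0.1 [ 0.      0.0074 -0.0246]
0.15 [ 0.      0.0121 -0.0367]
0.2 [ 0.      0.0173 -0.0484]
0.25 [ 0.      0.0231 -0.0599]
0.3 [ 0.      0.0295 -0.0711]
0.35 [ 0.      0.0364 -0.0819]
```

```bash
python3 -m pendant '[[[0,0.002,-0.0124],[0.05,0,0],1],[[0,0.006,-0.0246],[0.1,0,0],1],[[0,0.0107,-0.0367],[0.15,0,0],1],[[0,0.016,-0.0484],[0.2,0,0],1],[[0,0.0218,-0.0599],[0.25,0,0],1],[[0,0.0282,-0.0711],[0.3,0,0],1],[[0,0.0351,-0.0819],[0.35,0,0],1],[[0,0.0351,-0.0819],[0.35,0,0],1],[[0,0.0351,-0.0819],[0.35,0,0],1]]' 60
python3 - <<'E'
from h import *
from cell import env
o=env.get_obs();r=R.from_quat(o["tcp_rot"]);z=r.as_matrix()[:,2]
for d in(14,17):
    b=o["position"]-d*z;print("bar",b,"theta asin",np.arcsin((b[2]-50)/262))
v=R.from_euler('z',-YAW).apply(z);print("tool tilt",np.arctan2(v[1],-v[2]),o["joints"].round(2))
n=lambda k:env.snapshot(k)
S={k:n(k) for k in("side","top")}
for k in S:pickle.dump(S[k],open(f"pics/{k}5.pkl","wb"))
w=wrist(env,"w5")
a=cv2.resize(S["side"]["img"][120:220,250:340],(360,400),interpolation=cv2.INTER_CUBIC)
b=cv2.resize(w["img"],(440,330))
c=np.zeros((400,800,3),np.uint8);c[:,:360]=a;c[:330,360:]=b
cv2.imwrite("pics/m5.png",c[:,:,::-1])
E
```

```text
time_s: 12.48
position: [516.8, 11.7, 171.9]
tcp_rot: [0.042, 0.991, -0.124, -0.005]
ft_force: [4.8, -2.0, -1.2]
finger_gap: 0.112
finger_force: 61.3
bar [517.0983682   15.1734289  185.43718414] theta asin 0.5432675142022724
bar [517.16037698  15.9115125  188.34431116] theta asin 0.5562811554064182
tool tilt -0.24947416520509014 [-0.37  0.44  0.19  1.85  0.2   0.94  1.17]
```

View pics/m5.png

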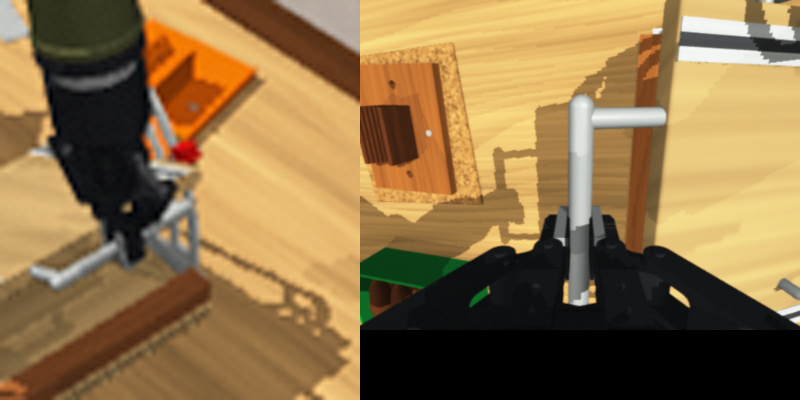

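The leaf is at about 0.55 rad, held in the fingers (right view). In the side crop the golden wing nut at (185,178) sits just below the red clip at (186,152). I'll go up another 0.06.

```bash
python3 arc.py .03 .06; python3 -m pendant '[[[0,0.002,-0.0075],[0.03,0,0],1],[[0,0.0042,-0.015],[0.06,0,0],1],[[0,0.0042,-0.015],[0.06,0,0],1],[[0,0.0042,-0.015],[0.06,0,0],1],[[0,0.0042,-0.015],[0.06,0,0],1]]' 60
python3 - <<'E'
from h import *
from cell import env
o=env.get_obs();r=R.from_quat(o["tcp_rot"]);z=r.as_matrix()[:,2]
for d in(14,17):
    b=o["position"]-d*z;print("bar",b,"theta asin",np.arcsin((b[2]-50)/262))
v=R.from_euler('z',-YAW).apply(z);print("tool tilt",np.arctan2(v[1],-v[2]))
S={k:env.snapshot(k) for k in("side","top")}
for k in S:pickle.dump(S[k],open(f"pics/{k}6.pkl","wb"))
a=cv2.resize(S["side"]["img"][140:190,275:315],(400,500),interpolation=cv2.INTER_CUBIC)
b=cv2.resize(S["top"]["img"][135:185,235:275],(400,500),interpolation=cv2.INTER_CUBIC)
cv2.imwrite("pics/m6.png",np.hstack([a,b])[:,:,::-1])
# predicted pixel of pointer (r=194,x=126) for several angles
piv=np.array([535.5,238,50.])
for th in(.55,.6,.65):
    P=piv+R.from_euler('z',YAW).apply([126,-194*np.cos(th),194*np.sin(th)])
    ps=proj(S["side"],P);pt=proj(S["top"],P);print(th,((ps-[275,140]+.5)*10).round(),((pt-[235,135]+.5)*10+[400,0]).round())
E
```

```text
0.03 [ 0.      0.002  -0.0075]
0.06 [ 0.      0.0042 -0.0149]
time_s: 13.25
position: [517.5, 19.2, 185.0]
tcp_rot: [0.042, 0.987, -0.154, -0.007]
ft_force: [3.8, -2.4, -1.8]
finger_gap: 0.116
finger_force: 61.6
bar [517.87985503  23.4502297  198.31618259] theta asin 0.601757708646049
bar [517.95811914  24.35980298 201.17390041] theta asin 0.6150503179262542
tool tilt -0.30921535466034517
0.55 [230. 205.] [647. 157.]
0.6 [221. 179.] [626. 148.]
0.65 [211. 152.] [604. 138.]
```

View pics/m6.png

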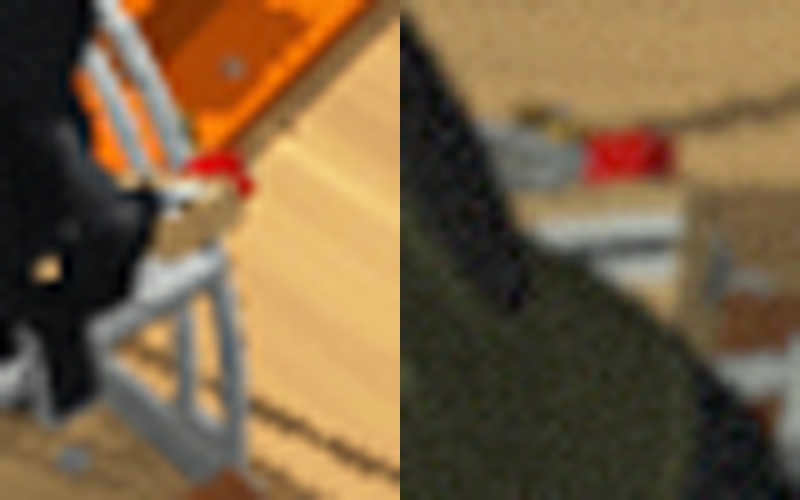

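From the top view, the clip's red mass (630,155 in the crop) falls where the pointer tip is predicted for tilt ≈ 0.60. The mark estimates are 0.60–0.61, and the tilt from bar height and tool turn is 0.607. The arm is steady and the grip is at 61 N, so I'm handing in.

```bash
python3 -m pendant '[[[0,0,0],[0,0,0],1],[[0,0,0],[0,0,0],1],[[0,0,0],[0,0,0],1],[[0,0,0],[0,0,0],1]]' 60; python3 -c "
from cell import env
print(env.get_obs()['dq'].round(4));print(env.sign_off())"
```

```text
time_s: 13.85
position: [517.5, 19.2, 185.0]
tcp_rot: [0.042, 0.987, -0.154, -0.007]
ft_force: [4.8, -1.4, -1.7]
finger_gap: 0.116
finger_force: 61.6
[ 0.0001 -0.0002 -0.0013 -0.001   0.0003 -0.0002 -0.0008]
the job is handed in; nothing more can be done
None
```

Job handed in at 13.9 s, with no verdict returned: the jig plate lies flat and centred on the cork mat, and the arm holds the leaf by its handle at about 0.607 rad, against a clip line I measured at 0.60–0.61 rad (the pointer tip itself was hidden from the cameras).

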